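Unplug the charger and put it away in the drawer

ROBOT

A 7-joint arm with a two-finger parallel gripper is mounted at the origin on the work surface. World frame = base frame: x ahead of the robot, y to its left, z up, the work surface at z = 0. Lengths are in mm, angles in degrees, forces in N, time in s.
With the tool pointing down it reaches from about 350 to 900 mm from the base axis. Payload 7.2 kg.
Tool frame: the origin (TCP) lies midway between the tips of the shut fingers; the grasp point (between the pads) lies 19 mm behind it; z points along the fingers, y is the line along which they close (so a half turn about z gives the same grasp; the last joint's range is limited). The gripper opens to 85 mm and grips with 20 to 120 N. Pads are 22 mm wide; open, the fingers measure 114 mm over their backs; the gripper's body (76 mm by 85 mm) begins 54 mm behind the grasp point. The pads swing forward as they close: fully open they stand 13 mm farther back than shut.
Start: joints at [-80.397, 23.554, -0.728, 91.456, 0.321, 64.991, -4.71], TCP at [146.022, 607.706, 231.297] pointing down, gripper open.
Joint ranges: [-169.25, 169.25], [-16.82, 113.86], [-84.01, 82.57], [7.8, 145.47], [-59.2, 239.2], [7.22, 106.19], [-163.78, 163.78]. Speed limits (degrees/s): [136.94, 136.94, 172.46, 172.46, 180, 180, 180].

INTERFACE

Orientations are given as a 3x3 rotation matrix whose columns are the frame's x, y, z axes.
In Python, from bench import bot gives the robot as it stands. The module is installed in compiled form; this text tells all that it offers.
- The arm moves only by the tool drive_tool, never from a script. Its argument "deltas" is a list of rows, each a list of 3 entries, a list of its own where there are three numbers: the shift along the world's x, y, z in cm, then the turn, a rotation vector about the world's x, y, z in rad, then the opening, from 0 (shut) to 1 (fully open). A call has exactly 8 rows; each row shifts and turns the commanded pose from where the row before left it; what a row does not reach is not made up. A row lasts 1/8 s, in which the tool goes at most 62.5 mm and 10.7 degrees, less where a joint would pass 70% of its speed; a pose out of reach is approached as far as the arm can. A call is refused whole if a number of a shift passes 6.25 or a number of a turn 0.188, either way. A call with a gripper value outside its range is refused whole. The fingers move at their own pace and stop on an object; the grip force is fixed at half the most. Time passes only in rows, so rows that do not move let the fingers close, or fill a call up. It gives the time, the measured TCP pose, the force, the opening and the grip force at its end, in the units of the state.
- bot.state(): the state, without advancing time (a new reading comes with each control period).
- bot.read_camera(name): name is "scene" or "top" or "wrist"; returns (picture, depth): 420x560x3 uint8, red, green, blue; 420x560 float32, mm along the optical axis (not along the pixel's ray), 0 where there is no reading.
- bot.camera_info(name): a dict with "intrinsics" (3x3 intrinsics, pixels), "xyz" and "attitude" of the camera in the world; the wrist camera has in their place "hand_eye" (4x4, takes a point from camera to tool coordinates, whose origin is the TCP and whose axes are the flange's). Camera axes: x right, y up, looking along -z (the intrinsics and any distortion apply to the point x, -y, -z); pixel columns grow to the right and rows downward; lengths in mm; the calibration is good to about 2 mm. A picture is of the moment at which its call begins: read the wrist's pose just before it. camera_info takes no time and is no camera call.
- bot.close_job(): hands the job in; it is judged then, once.
Trained networks look in the newest picture that a camera, given by its name, has taken for a name from the list of things; names that differ only in an ending like _2 or _b are one class to them, and where a whole thing is asked for, a point or a joint stands for the part that bears it (a point fixed in the world has none). Each returns a list of dicts, best first, with "confidence" (0 to 1); they miss things now and then, are a little off and sometimes report something else, mostly with a low value. They report only what shows in the picture. A call takes as long as a camera call. They do not tell look-alikes from the thing itself.
- bot.search_frame(camera, label): "bbox" ([left, top, right, bottom] in pixels, round what is visible of it).
- bot.silhouettes(camera, label): "pixels" (420x560 bool, what is visible of it) and "bbox" ([left, top, right, bottom] in pixels, round what is visible of it).
- bot.pinpoint(camera, label): "uv" ([column, row] in pixels: a listed point, or the origin of a listed thing).
The state is a dict: "clock": time; "joints": joint angles; "qd": joint speeds; "joint_efforts": joint torques, N m; "position": TCP position; "ee_rot": TCP orientation; "force": force on the tool from outside, world axes, zero at the start; "wrist_torque": the same for the moment, N m; "finger_gap": finger opening in mm; "gripper_force": force on a finger pad.
Only numpy, scipy, OpenCV 4.12 (cv2) and the standard library are available. Lean on these libraries where they do the work, as an engineer would, in place of code of your own. Each camera call takes 0.05 s, during which the arm holds its last target. There are 200 camera calls.

TASK

The torch is charged, so put its charger away: pull the long charger out of the desk socket unit, lay it down in the organiser's open drawer without dropping it, and gently slide the drawer fully shut. Leave the short night light with the domed front plugged in, and do not disturb the torch, the mug or the funnel.

Things in the scene. Friction and masses are not known exactly. Their poses are not given: they have to be found in the camera images.
- charger: Long plug-in charger, 0.13 kg, cordless, plugged level into one socket and resting on the counter. Grey block 60 mm long (x -30 to 30), 46 wide (y), 50 high (z 0 to 50); origin: middle of the block's underside. Its +x points into the socket: pull it out along its own -x. Clear after 36 mm. Two sprung clips hold it: 5 to 20 N to start it, mostly gone after 6 mm. Grip it across its width from above.
- plug_tip (a point): End of the charger's pins, on the plug's axis (66 mm ahead of the charger's origin, 25 mm above its underside); axes as the charger's. Behind it are two 19 mm steel pins, one above the other (charger x 47 to 66), then a round grooved nose 36 mm across and 17 mm long (x 30 to 47), which sits in the socket's recess with 2 mm play all round.
- nightlight: Short night light in the other socket of the same unit, to be left plugged in: grey block 24 mm long, 46 wide, 50 high with a 16 mm white dome on the end away from the socket (40 mm in front of the unit in all). Origin at the counter, 30 mm in front of the unit's face; +x points into the socket. Charger and night light may be in either socket.
- strip: Desk socket unit fixed to the counter: white block 60 mm deep (x, -30 to +30), 204 mm wide (y), 59 mm high. Origin: centre of its underside. Its face with the two round sockets (40 mm across, 90 mm apart, at y = +45 and -45 mm, axis 25 mm above the counter) is at its x = -30 mm and looks to its -x, towards the robot.
- organiser: Pale wooden one-drawer desk organiser fixed to the counter: 210 mm deep (x), 240 mm wide (y), 94 mm high; its drawer opens to its -x, towards the robot. Silicone moulds lie on the rear half of its top, up to 109 mm above the counter. Origin: centre of its underside; its open front is at x = -105 mm.
- drawer (a joint): How far the drawer is pulled out, m: 0 is fully shut, 0.16 fully out; it starts 0.12 to 0.145 out. It runs on plain wooden slides (about 1 N of friction) and stays where it is left.
- drawer_floor (a point): Centre of the drawer's inner floor (upper surface, 18 mm above the counter), moving with the drawer; axes as the organiser's (x to the back of the drawer, z up). The inside is 190 mm long (x -95 to 95) and 200 wide (y -100 to 100); side and back walls are 60 mm high. Things up to 66 mm high go in when it shuts.
- drawer_front (a point): Middle of the outer face of the drawer's front panel, 30 mm above the counter, moving with the drawer; axes as the organiser's, so it is pushed shut along +x. The panel is 12 mm thick, 236 wide, and spans 6 to 92 mm above the counter; a finger notch 70 mm wide is cut from the middle of its upper edge down to 66 mm above the counter.
- torch: Aluminium UV torch, 133 mm long, 32 mm thick, lying on the counter nearer the robot; origin at the counter under its middle. Leave alone.
- funnel: Green silicone funnel standing on its wide mouth, 100 mm across, 90 mm high, to the right; origin at the centre of its mouth on the counter. Leave alone.
- mug: White mug, 80 mm across, 88 mm high, to the left; origin at the centre of its underside. Leave alone.
Mind the look-alikes: they are no part of the job. Leave any green look-alike of the charger alone.

How it is judged (in metres and radians):
On the way, in this order (a step that is already met when the one before it is completed fails the run):
1. the long charger is pulled clear of its socket ((x of charger in the frame of strip below -0.096 m or height (world z) of charger above 0.06 m)), for 0.05 s.
2. the charger lies in the drawer, let go and at rest, while the drawer is still open (x of charger in the frame of drawer_floor between -0.095 and 0.095 m and y of charger in the frame of drawer_floor between -0.1 and 0.1 m and z of charger in the frame of drawer_floor between -0.01 and 0.055 m and value of joint drawer above 0.05 m and contact force between the fingers and charger below 0.1 N and linear speed of charger below 0.03 m/s), for 0.2 s.
At the end, for the whole second after the job is handed in: The drawer is shut to within 5 mm with the charger at rest inside it, its origin less than 55 mm above the drawer's floor; the night light is within 8 mm of where it was plugged in, and torch, funnel and mug are within 30 mm of where they stood (x of charger in the frame of drawer_floor between -0.095 and 0.095 m and y of charger in the frame of drawer_floor between -0.1 and 0.1 m and z of charger in the frame of drawer_floor between -0.01 and 0.055 m and value of joint drawer below 0.005 m and linear speed of charger below 0.02 m/s and distance of nightlight from where it was at the start of the episode below 0.008 m and distance of each of torch, funnel, mug from where it was at the start of the episode below 0.03 m); the robot touches nothing.
It fails at once if the charger is dropped or flung: faster than 0.6 m/s with no finger on it (contact force between the fingers and charger below 0.1 N and linear speed of charger above 0.6 m/s).
It fails at once if the night light is pulled out by more than 8 mm (distance of nightlight from where it was at the start of the episode above 0.008 m).
It fails at once if the torch, funnel or mug is moved by more than 30 mm (distance of any of torch, funnel, mug from where it was at the start of the episode above 0.03 m).
It also fails if it takes over 58 s, if anything falls off the work surface, if the arm or the gripper's body presses on something with over 40 N, if the wrist force passes 120 N, or if a joint passes its speed limit or range.

## Working session

There is one attempt and no reset: what is moved stays moved. The work goes in short steps, Python scripts to look and compute and a tool call to move; the robot and the scene stay as the last step left them, time stands still between calls to the robot, and variables do not carry over. Pictures are saved under pics/ and viewed, at most 10 in all, crops included, and the job is handed in when it is done.

Besides the shell and the picture viewer there is one more tool, called after "Emit:" by a JSON object that holds its "api" and its "payload", one argument or row to a line. drive_tool: Moves the arm, as the interface text tells. Its arguments: {"type":"object","properties":{"deltas":{"type":"array","items":{"type":"array"}}},"required":["deltas"]}

```bash
mkdir -p pics
cat > h.py <<'E'
import numpy as np, cv2
from bench import bot
def cam(n, st=None):
    i=bot.camera_info(n); K=np.array(i["intrinsics"],float)
    if "hand_eye" in i:
        st=st or bot.state(); H=np.array(i["hand_eye"],float); R=np.array(st["ee_rot"]); p=np.array(st["position"])
        return K,R@H[:3,:3],R@H[:3,3]+p
    return K,np.array(i["attitude"],float),np.array(i["xyz"],float)
def unproj(n,uv,d,c=None):
    K,R,t=c or cam(n); uv=np.atleast_2d(uv).astype(float); d=np.atleast_1d(d)
    x=(uv[:,0]-K[0,2])/K[0,0]*d; y=(uv[:,1]-K[1,2])/K[1,1]*d
    return np.c_[x,-y,-d]@R.T+t
def cloud(n,D,c=None):
    v,u=np.mgrid[0:420,0:560]; return unproj(n,np.c_[u.ravel(),v.ravel()],D.ravel(),c).reshape(420,560,3)
def ray_z(n,uv,z,c=None):
    K,R,t=c or cam(n); a=unproj(n,uv,1000,(K,R,t))[0]; return t+(a-t)*(z-t[2])/(a[2]-t[2])
E
python3 - <<'E'
from h import *
print({k:bot.camera_info("scene")[k] for k in bot.camera_info("scene")})
print(bot.state())
for n in("scene","top"):
    p,D=bot.read_camera(n); cv2.imwrite(f"pics/{n}0.png",p[:,:,::-1]); C=cloud(n,D); np.save(n+"0.npy",C)
    for l in("charger","nightlight","strip","organiser","drawer_front","drawer_floor","torch","funnel","mug","plug_tip"):
        try:
            for q in bot.search_frame(n,l)[:3]: print(n,l,"box",round(q["confidence"],2),np.round(q["bbox"]))
            for q in bot.pinpoint(n,l)[:3]:
                u,v=np.round(q["uv"]).astype(int); print("   pt",round(q["confidence"],2),u,v,np.round(C[min(v,419),min(u,559)]), np.round(ray_z(n,[u,v],0)))
        except Exception as e: print(n,l,e)
a=np.hstack([cv2.imread("pics/scene0.png"),cv2.imread("pics/top0.png")]);
E
```

```text
{'intrinsics': array([[448.28842786,   0.        , 271.72188542],
       [  0.        , 448.28842786, 208.71682377],
       [  0.        ,   0.        ,   1.        ]]), 'xyz': array([1141.28040774, -523.44044999, 1214.78107394]), 'attitude': array([[ 0.66802662, -0.6233934 ,  0.40635096],
       [ 0.74407827,  0.56646999, -0.35420231],
       [-0.00937825,  0.53897349,  0.84227052]])}
{'clock': 0.0, 'joints': array([-80.3979027 ,  23.60067688,  -0.72753886,  91.50364551,
         0.32104446,  64.98942089,  -4.71026735]), 'qd': array([-0.03396988,  0.07066954, -0.06116276,  0.08939181,  0.00032389,
        0.0178032 , -0.03839045]), 'joint_efforts': array([ 1.25665203e-03, -6.00614333e+01,  6.82591684e-01, -2.99410075e+01,
        1.36818670e-02,  1.06605131e-02, -2.51215727e-05]), 'position': array([145.94120484, 607.22165785, 230.4488448 ]), 'ee_rot': array([[-9.72331327e-01,  2.33605921e-01, -2.54294305e-04],
       [ 2.33606028e-01,  9.72330050e-01, -1.58019571e-03],
       [-1.21885080e-04, -1.59587848e-03, -9.99998719e-01]]), 'force': array([-0.29049833, -0.16460803,  0.5761398
[... 2284 characters left out ...]
 249.]
   pt 0.65 227 235 [472. 164.  68.] [481. 175.   0.]
top drawer_floor box 0.92 [182. 186. 262. 248.]
   pt 0.92 223 207 [567. 186.  16.] [570. 189.   0.]
top torch box 0.7 [317. 232. 326. 277.]
   pt 0.91 322 252 [ 422. -118.   28.] [ 425. -121.    0.]
top funnel box 0.69 [434. 223. 466. 252.]
   pt 0.9 449 236 [ 464. -495.   51.] [ 470. -516.    0.]
top mug box 0.64 [104. 223. 144. 263.]
top plug_tip box 0.81 [350. 261. 381. 288.]
top plug_tip box 0.7 [301. 179. 329. 201.]
top plug_tip box 0.63 [351. 199. 372. 224.]
   pt 0.95 380 262 [ 392. -297.    1.] [ 392. -298.    0.]
   pt 0.89 255 270 [372.  87.   1.] [372.  87.   0.]
   pt 0.87 361 187 [ 615. -238.   62.] [ 630. -251.    0.]
```

Run:
```python
import cv2
a=cv2.imread("pics/top0.png")[100:300,90:480]
cv2.imwrite("pics/topc.png",cv2.resize(a,(780,400),interpolation=cv2.INTER_CUBIC))
a=cv2.imread("pics/scene0.png")[80:310,100:420]
cv2.imwrite("pics/scenec.png",cv2.resize(a,(800,575),interpolation=cv2.INTER_CUBIC))
```

```text
(no output)
```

View pics/topc.png

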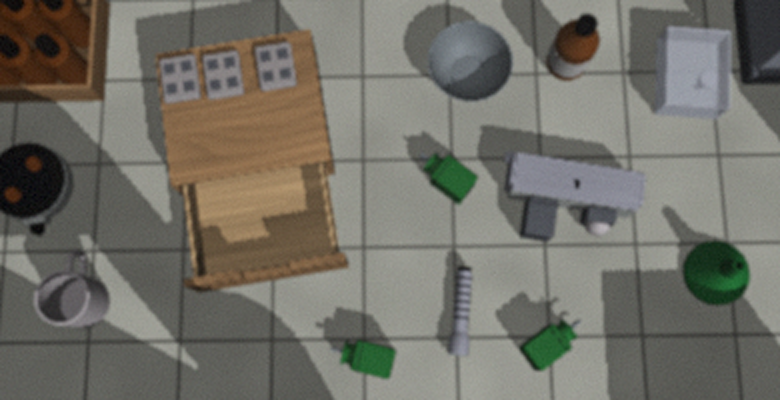

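View pics/scenec.png

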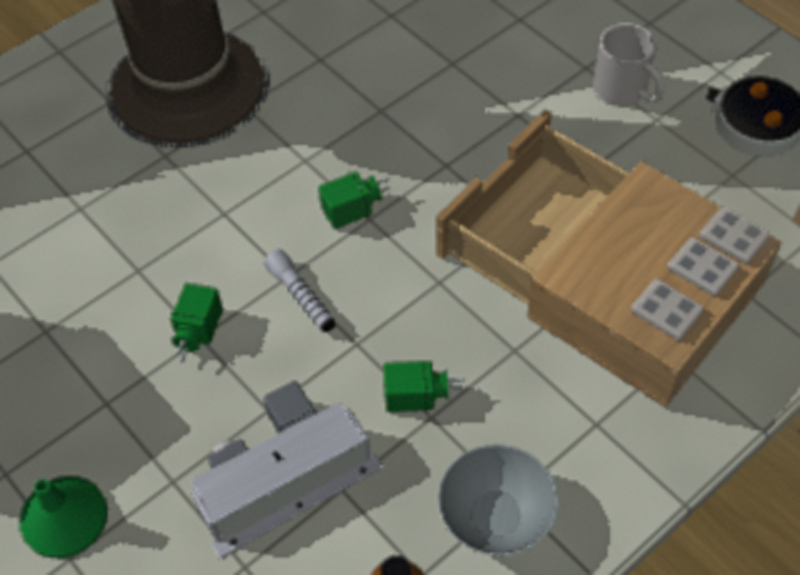

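The top view shows the grey blocks in the white strip. The charger is the longer flat-ended block at about (360,208) in the full top picture, and the domed night light is at about (390,212). The three green look-alikes are at (316,189), (277,278) and (364,273). The open drawer is at about (223,207). Next I measure everything from both depth views.

Run:
```python
from h import *
for n in("top","scene"):
    C=np.load(n+"0.npy"); im=cv2.imread(f"pics/{n}0.png").astype(int)
    P=C.reshape(-1,3); sat=(im.max(2)-im.min(2)).reshape(-1)
    def sel(x0,x1,y0,y1,z0,z1): return (P[:,0]>x0)&(P[:,0]<x1)&(P[:,1]>y0)&(P[:,1]<y1)&(P[:,2]>z0)&(P[:,2]<z1)
    def rect(q,l):
        r=cv2.minAreaRect(q[:,:2].astype(np.float32)); print(n,l,len(q),"c",np.round(r[0],1),"size",np.round(r[1],1),"ang",round(r[2],1),"z",np.round(np.percentile(q[:,2],[10,50,90]),1))
    rect(P[sel(570,720,-410,-170,55,68)],"strip top")
    g=P[sel(480,610,-275,-190,42,54)&(sat<40)]; rect(g,"charger top")
    rect(P[sel(480,610,-360,-280,40,54)&(sat<40)],"nl top")
    rect(P[sel(590,860,50,340,88,99)],"org top")
    rect(P[sel(400,530,40,340,60,99)],"drawer front upper")
    rect(P[sel(400,530,40,340,82,99)],"drawer front top edge")
    rect(P[sel(350,520,-170,-70,10,50)],"torch")
    print("floor z",np.median(P[sel(520,580,150,220,5,40)][:,2]), "counter", np.median(P[sel(480,500,-210,-180,-20,20)][:,2]))
```

```text
top strip top 1166 c [ 603.2 -291.1] size [203.6  61.2] ang 79.8 z [56.4 58.9 61.8]
top charger top 317 c [ 557.8 -222. ] size [85.  66.1] ang 73.2 z [46.  49.2 52. ]
top nl top 182 c [ 576.9 -320. ] size [91.1 63.3] ang 43.4 z [41.3 48.8 52.6]
top org top 4001 c [718.  214.2] size [213.4 240.5] ang 8.9 z [90.5 93.2 95.9]
top drawer front upper 517 c [487.6 174.9] size [ 83.4 233.8] ang 0.1 z [64.2 81.8 93.1]
top drawer front top edge 258 c [469.7 175.4] size [227.3  71.6] ang 83.1 z [87.6 91.4 93.9]
top torch 351 c [ 414.6 -112.3] size [ 30.  129.4] ang 85.5 z [20.6 25.4 30.2]
floor z 17.117294897672195 counter -0.08116191521571636
scene strip top 1276 c [ 601.  -288.2] size [203.   73.1] ang 80.7 z [56.4 59.2 62.3]
scene charger top 234 c [ 564.3 -233.7] size [51.8 82. ] ang 87.6 z [46.6 49.6 52.6]
scene nl top 94 c [ 566.8 -325.4] size [66.7 45.8] ang 2.6 z [44.3 49.6 53. ]
scene org top 3220 c [719.3 216.3] size [211.5 245. ] ang 9.0 z [91.1 94.1 97.1]
scene drawer front upper 535 c [489.6 178.9] size [ 78.2 238.4] ang 0.1 z [63.8 77.2 92.9]
scene drawer front top edge 203 c [475.  178.6] size [233.8  71.1] ang 84.1 z [84.2 91.1 94.6]
scene torch 290 c [ 416.5 -114.1] size [ 30.6 132.6] ang 81.8 z [19.4 25.8 31.3]
floor z 18.014545652053243 counter 0.12975312360617863
```

Emit:
{"api": "drive_tool", "payload": {
  "deltas": [
    [[3.0,-4.8,0.5],[0,0,0],1],
    [[3.6,-4.8,0.5],[0,0,0],1],
    [[3.8,-4.8,0.5],[0,0,0],1],
    [[3.8,-4.8,0.5],[0,0,0],1],
    [[3.8,-4.8,0.5],[0,0,0],1],
    [[3.8,-4.8,0.5],[0,0,0],1],
    [[3.8,-4.8,0],[0,0,0],1],
    [[3.8,-4.8,0],[0,0,0],1]
  ]
}}

```text
clock: 3.1
position: [441.1, 222.1, 261.8]
ee_rot: [[-0.972, 0.233, 0.001], [0.233, 0.972, 0.001], [-0.001, 0.001, -1.0]]
force: [0.5, 1.2, -0.9]
finger_gap: 85.4
gripper_force: 0.0
```

Run:
```python
from h import *
yaw=np.radians(8.9); c=np.array([718.5,215]); R=np.array([[np.cos(yaw),-np.sin(yaw)],[np.sin(yaw),np.cos(yaw)]])
for n in("top","scene"):
    P=np.load(n+"0.npy").reshape(-1,3); q=np.c_[(P[:,:2]-c)@R,P[:,2]]
    m=(abs(q[:,1])<110)&(q[:,0]>-300)&(q[:,0]<-200)&(q[:,2]>86)&(q[:,2]<96)
    print(n,"panel top x",np.round(np.percentile(q[m,0],[1,5,25,50,75,95,99]),1),m.sum(),"y",np.round(np.percentile(q[m,1],[1,99])))
    m=(abs(q[:,1])<80)&(q[:,0]>-300)&(q[:,0]<-100)&(q[:,2]>10)&(q[:,2]<26)
    print("floor x",np.round(np.percentile(q[m,0],[1,5,50,95,99]),1))
    m=(abs(q[:,1])<95)&(q[:,2]>86)&(q[:,2]<120)&(q[:,0]>-200)
    print("org top x",np.round(np.percentile(q[m,0],[1,5,99]),1))
print(bot.state()["clock"],bot.state()["position"],bot.state()["joints"])
```

```text
top panel top x [-258.2 -257.8 -255.6 -252.4 -249.  -246.7 -246. ] 214 y [-108.  108.]
floor x [-257.8 -231.9 -170.6 -107.1 -101.6]
org top x [-104.9  -97.1  101.9]
scene panel top x [-255.9 -255.4 -252.5 -248.7 -245.5 -243.4 -242.4] 144 y [-107.  108.]
floor x [-245.7 -242.  -188.6 -136.5 -132.5]
org top x [-101.1  -92.   105.3]
3.1 [441.10941805 222.12427637 261.83662327] [-45.27871436   8.78765958  14.70214436 107.71589939  -2.49995367
  63.72519928  46.86266741]
```

Emit:
{"api": "drive_tool", "payload": {
  "deltas": [
    [[1.4,-5.8,0],[0,0,0.01],1],
    [[1.4,-5.8,0],[0,0,0.01],1],
    [[1.4,-5.8,0],[0,0,0.01],1],
    [[1.4,-5.8,0],[0,0,0.01],1],
    [[1.4,-5.8,0],[0,0,0.01],1],
    [[1.4,-5.8,0],[0,0,0.01],1],
    [[1.3,-5.4,0],[0,0,0],1],
    [[1.3,-5.4,0],[0,0,0],1]
  ]
}}

```text
clock: 4.1
position: [550.5, -233.9, 261.5]
ee_rot: [[-0.985, 0.174, 0.001], [0.174, 0.985, 0.0], [-0.001, 0.0, -1.0]]
force: [0.7, -0.3, 0.7]
finger_gap: 85.4
gripper_force: 0.0
```

```bash
cat > w.py <<'E'
import sys
from h import *
st=bot.state(); c=cam("wrist",st); p,D=bot.read_camera("wrist"); C=cloud("wrist",D,c)
cv2.imwrite(f"pics/{sys.argv[1]}.png",p[:,:,::-1]); np.save(sys.argv[1]+".npy",C)
print(st["clock"],np.round(st["position"],1),np.round(st["ee_rot"],3).tolist(),np.round(st["joints"],1),st["finger_gap"])
E
python3 - <<'E'
import sys; sys.argv=["w","w1"]; exec(open("w.py").read())
for l in("charger","nightlight"):
    for q in bot.silhouettes("wrist",l)[:3]:
        m=q["pixels"]; X=C[m&(D>0)]; t=X[(X[:,2]>42)&(X[:,2]<56)]
        print(l,q["confidence"],np.round(q["bbox"]),len(t),len(t)>5 and cv2.minAreaRect(t[:,:2].astype(np.float32)),len(t)>5 and np.median(t[:,2]))
X=C.reshape(-1,3); s=X[(X[:,2]>55)&(X[:,2]<64)&(X[:,0]>540)&(X[:,0]<700)&(X[:,1]<-170)&(X[:,1]>-420)]
print("strip",len(s),len(s)>5 and cv2.minAreaRect(s[:,:2].astype(np.float32)))
E
```

```text
4.1 [ 550.5 -233.9  261.5] [[-0.985, 0.174, 0.001], [0.174, 0.985, 0.0], [-0.001, 0.0, -1.0]] [ -5.3  21.1  31.9  94.8 -11.9  67.4 109.4] 85.43911195912631
charger 0.58 [367. 184. 447. 250.] 2215 ((623.9154052734375, -98.95449829101562), (78.00408935546875, 46.28940963745117), 50.6224365234375) 50.35437004171547
charger 0.56 [259. 153. 303. 213.] 2291 ((554.8154296875, -234.8651580810547), (45.638607025146484, 59.93909454345703), 79.13362121582031) 50.42408550496884
nightlight 0.81 [178. 173. 223. 210.] 1031 ((551.6214599609375, -325.72186279296875), (45.97397994995117, 33.74593734741211), 80.26199340820312) 50.16467313081171
strip 9355 ((605.1786499023438, -290.0569152832031), (203.52023315429688, 60.654537200927734), 79.75025177001953)
```

View pics/w1.png

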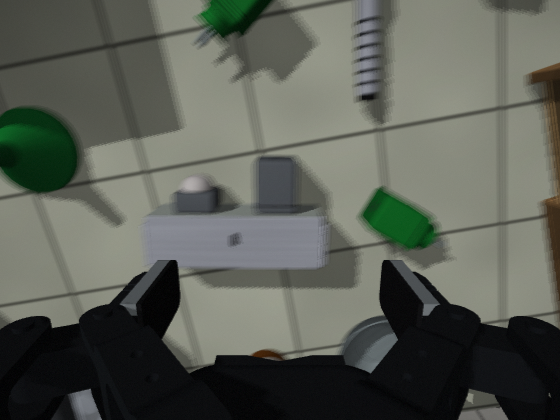

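The wrist view gives three candidates:
- **Grey long block at (259-303,153-213):** flat-ended, 60 x 46 mm, top at 50 mm and plugged into the strip. This fits the charger.
- **Domed short block at (178-223,173-210):** the night light.
- **Green blocks at (400,217) and (232,15):** look-alikes, not plugged in.

I confirm with one crop.

Run:
```python
import cv2
cv2.imwrite("pics/w1c.png",cv2.resize(cv2.imread("pics/w1.png")[140:280,130:450],(800,350),interpolation=cv2.INTER_CUBIC))
```

```text
(no output)
```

View pics/w1c.png

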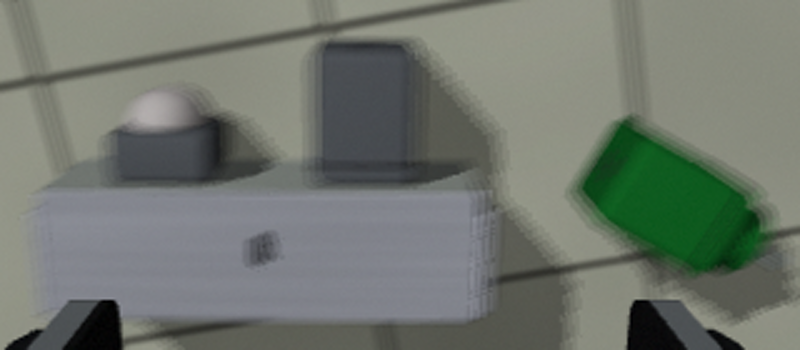

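The crop confirms it: the flat grey block at crop (365,110), full-picture (277,184), is the charger. The domed one at crop (165,135) is the night light. Going down to grip.

Emit:
{"api": "drive_tool", "payload": {
  "deltas": [
    [[0.2,-0.1,-5.0],[0,0,0],1],
    [[0.1,0,-5.0],[0,0,0],1],
    [[0,0,-5.0],[0,0,0],1],
    [[0,0,-4.0],[0,0,0],1],
    [[0,0,-3.0],[0,0,0],1],
    [[0,0,-1.5],[0,0,0],1],
    [[0,0,-1.0],[0,0,0],1],
    [[0,0,-0.5],[0,0,0],1]
  ]
}}

```text
clock: 5.25
position: [553.5, -233.1, 11.6]
ee_rot: [[-0.985, 0.175, 0.001], [0.175, 0.985, -0.0], [-0.001, 0.0, -1.0]]
force: [0.5, 0.2, -0.3]
finger_gap: 85.3
gripper_force: 0.0
```

Emit:
{"api": "drive_tool", "payload": {
  "deltas": [
    [[0,0,0],[0,0,0],0.7],
    [[0,0,0],[0,0,0],0.5],
    [[0,0,0],[0,0,0],0.3],
    [[0,0,0],[0,0,0],0.2],
    [[0,0,0],[0,0,0],0],
    [[0,0,0],[0,0,0],0],
    [[0,0,0],[0,0,0],0],
    [[0,0,0],[0,0,0],0]
  ]
}}

```text
clock: 6.25
position: [553.4, -233.5, 12.2]
ee_rot: [[-0.985, 0.175, 0.001], [0.175, 0.985, -0.0], [-0.001, 0.0, -1.0]]
force: [-2.1, -0.1, 5.1]
finger_gap: 45.2
gripper_force: 62.3
```

Emit:
{"api": "drive_tool", "payload": {
  "deltas": [
    [[-0.3,0.05,0],[0,0,0],0],
    [[-0.3,0.05,0],[0,0,0],0],
    [[-0.5,0.09,0],[0,0,0],0],
    [[-0.7,0.12,0],[0,0,0],0],
    [[-0.8,0.14,0],[0,0,0],0],
    [[-0.8,0.14,0],[0,0,0],0],
    [[-0.8,0.14,0],[0,0,0],0],
    [[-0.8,0.14,0],[0,0,0],0]
  ]
}}

```text
clock: 7.25
position: [504.3, -225.0, 12.3]
ee_rot: [[-0.985, 0.175, 0.003], [0.175, 0.985, -0.001], [-0.003, -0.0, -1.0]]
force: [4.0, -1.1, 6.9]
finger_gap: 45.1
gripper_force: 62.4
```

Emit:
{"api": "drive_tool", "payload": {
  "deltas": [
    [[-0.8,0.14,0],[0,0,0],0],
    [[-0.8,0.14,0],[0,0,0],0],
    [[-0.3,0.05,0.5],[0,0,0],0],
    [[0,0,2.0],[0,0,0],0],
    [[0,0,3.0],[0,0,0],0],
    [[0,0,4.0],[0,0,0],0],
    [[0,0,4.0],[0,0,0],0],
    [[0,0,4.0],[0,0,0],0]
  ]
}}

```text
clock: 8.25
position: [482.8, -220.9, 187.1]
ee_rot: [[-0.985, 0.175, -0.002], [0.175, 0.985, 0.001], [0.002, 0.0, -1.0]]
force: [0.2, 0.4, -1.1]
finger_gap: 45.2
gripper_force: 61.7
```

Run:
```python
import sys; sys.argv=["w","w2"]; exec(open("w.py").read())
print(np.round(st["force"],1))
p2,D2=bot.read_camera("scene"); np.save("s2.npy",cloud("scene",D2))
b=cv2.resize(p2[150:300,150:350,::-1],(560,420),interpolation=cv2.INTER_CUBIC)
cv2.imwrite("pics/both2.png",cv2.resize(np.hstack([p[:,:,::-1],b]),(800,300)))
```

```text
8.25 [ 482.8 -220.9  187.1] [[-0.985, 0.175, -0.002], [0.175, 0.985, 0.001], [0.002, 0.0, -1.0]] [ -6.4  18.6  32.3 109.1 -11.9  55.8 111.2] 45.15574229888251
[ 0.2  0.4 -1.1]
```

View pics/both2.png

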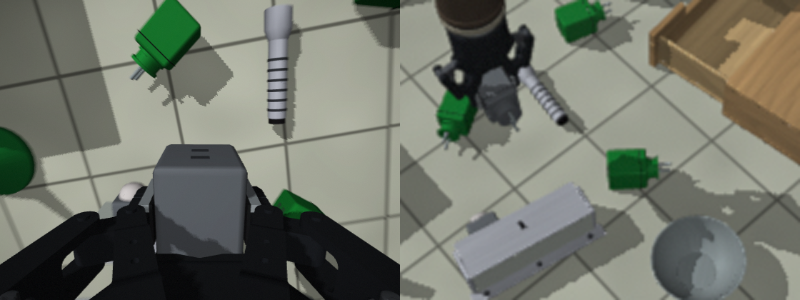

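The charger is held level: the wrist view shows its rear face at about (200,160), and the scene view shows it clear of the strip. The night light is still plugged in. Carrying it over the drawer.

Emit:
{"api": "drive_tool", "payload": {
  "deltas": [
    [[0.3,3.5,0],[0,0,0.04],0],
    [[0.6,5.2,0],[0,0,0.04],0],
    [[0.6,5.5,0],[0,0,0.042],0],
    [[0.6,5.7,0],[0,0,0.042],0],
    [[0.6,5.7,0],[0,0,0.042],0],
    [[0.6,5.7,0],[0,0,0.042],0],
    [[0.6,5.3,0],[0,0,0.042],0],
    [[0.6,4.0,0],[0,0,0.04],0]
  ]
}}

```text
clock: 9.35
position: [527.6, 187.0, 184.9]
ee_rot: [[-0.988, -0.157, -0.003], [-0.157, 0.988, -0.001], [0.003, -0.0, -1.0]]
force: [0.1, -0.9, -1.4]
finger_gap: 45.6
gripper_force: 61.7
```

Run:
```python
import sys; sys.argv=["w","w3"]; exec(open("w.py").read())
cv2.imwrite("pics/w3.png",p[:,:,::-1])
R3=np.array(st["ee_rot"]); X=C[D>0]
T=(X-st["position"])@R3   # tool coords; charger +x is tool -x
m=(abs(T[:,1])<22)&(abs(T[:,0])<60)&(T[:,2]>-45)&(T[:,2]<25)
print("charger in tool: x",np.round(np.percentile(T[m,0],[1,50,99]),1),"z",np.round(np.percentile(T[m,2],[1,50,99]),1),m.sum())
t=T[m&(T[:,0]>26)]; print("rear face z range",len(t),np.round(np.percentile(t[:,2],[1,99]),1) if len(t) else 0)
yaw=np.radians(8.9); Ro=np.array([[np.cos(yaw),-np.sin(yaw)],[np.sin(yaw),np.cos(yaw)]])
q=np.c_[(X[:,:2]-[718.5,215])@Ro,X[:,2]]
for lo,hi in((-118,-40),(40,118)):
    k=(q[:,1]>lo)&(q[:,1]<hi)&(q[:,0]>-300)&(q[:,0]<-220)&(q[:,2]>87)&(q[:,2]<97)
    if k.sum()>5: print("panel",lo,hi,k.sum(),np.round(np.percentile(q[k,0],[2,50,98]),1),"y",np.round(np.percentile(q[k,1],[0,100]),1))
k=(q[:,2]>55)&(q[:,2]<66)&(q[:,0]>-235)&(q[:,0]<-110)&(abs(q[:,1])>70)&(abs(q[:,1])<125)
print("walls y",np.round(np.percentile(q[k&(q[:,1]>0),1],[5,50,95]),1) if (k&(q[:,1]>0)).any() else 0,np.round(np.percentile(q[k&(q[:,1]<0),1],[5,50,95]),1) if (k&(q[:,1]<0)).any() else 0)
print("tcp in org",np.round((np.array(st["position"])[:2]-[718.5,215])@Ro,1), "yaw",np.degrees(np.arctan2(-R3[1,0],-R3[0,0])))
```

```text
9.35 [527.6 187.  184.9] [[-0.988, -0.157, -0.003], [-0.157, 0.988, -0.001], [0.003, -0.0, -1.0]] [-39.3  20.3  19.  104.7  -7.8  56.4  82. ] 45.600362342357684
charger in tool: x [-17.7  12.7  29.4] z [-39.5 -38.    4. ] 18605
rear face z range 4632 [-38.6   7.2]
panel -118 -40 2006 [-255.  -249.6 -243.5] y [-117.3  -40. ]
panel 40 118 2022 [-254.6 -249.2 -243.1] y [ 40.  117.9]
walls y [100.  100.4 100.8] [-100.   -99.6  -99.2]
tcp in org [-192.9    1.9] yaw 9.035586904393437
```

View pics/w3.png

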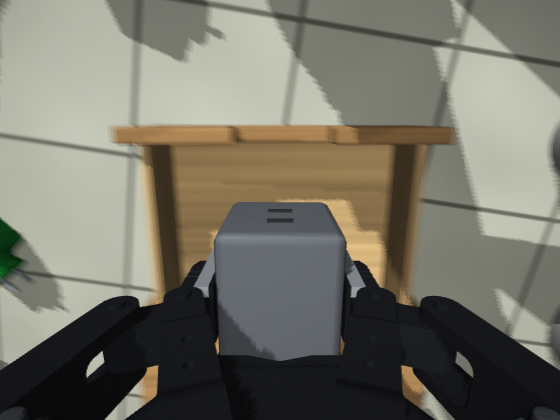

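The charger is centred over the open drawer: panel at row 135, charger rear face at (280,300), side walls at ±100 mm. Its underside is 12 mm below the TCP, so I lower to TCP z of about 31.

Emit:
{"api": "drive_tool", "payload": {
  "deltas": [
    [[0,0,-2.0],[0,0,0],0],
    [[0,0,-3.0],[0,0,0],0],
    [[0,0,-3.0],[0,0,0],0],
    [[0,0,-3.0],[0,0,0],0],
    [[0,0,-2.0],[0,0,0],0],
    [[0,0,-1.2],[0,0,0],0],
    [[0,0,-0.7],[0,0,0],0],
    [[0,0,-0.4],[0,0,0],0]
  ]
}}

```text
clock: 10.4
position: [529.1, 184.6, 33.2]
ee_rot: [[-0.988, -0.153, 0.0], [-0.153, 0.988, 0.0], [-0.0, 0.0, -1.0]]
force: [0.3, 0.5, -1.4]
finger_gap: 45.2
gripper_force: 61.7
```

Emit:
{"api": "drive_tool", "payload": {
  "deltas": [
    [[0,0,-0.1],[0,0,0],0],
    [[0,0,-0.1],[0,0,0],0],
    [[0,0,-0.1],[0,0,0],0],
    [[0,0,-0.05],[0,0,0],0],
    [[0,0,0],[0,0,0],0],
    [[0,0,0],[0,0,0],0],
    [[0,0,0],[0,0,0],0],
    [[0,0,0],[0,0,0],0]
  ]
}}

```text
clock: 11.4
position: [529.4, 184.8, 30.2]
ee_rot: [[-0.988, -0.154, 0.001], [-0.154, 0.988, 0.0], [-0.001, 0.0, -1.0]]
force: [-1.8, -0.3, 6.1]
finger_gap: 45.3
gripper_force: 62.2
```

Contact at 6 N upward, so it is on the floor. Releasing.

Emit:
{"api": "drive_tool", "payload": {
  "deltas": [
    [[0,0,0],[0,0,0],0.6],
    [[0,0,0],[0,0,0],0.7],
    [[0,0,0],[0,0,0],0.8],
    [[0,0,0],[0,0,0],1],
    [[0,0,0],[0,0,0],1],
    [[0,0,0],[0,0,0],1],
    [[0,0,0],[0,0,0],1],
    [[0,0,0],[0,0,0],1]
  ]
}}

```text
clock: 12.4
position: [529.0, 184.7, 29.8]
ee_rot: [[-0.988, -0.154, -0.0], [-0.154, 0.988, 0.0], [-0.0, 0.0, -1.0]]
force: [0.5, 1.3, -0.1]
finger_gap: 85.5
gripper_force: 0.0
```

Emit:
{"api": "drive_tool", "payload": {
  "deltas": [
    [[0,0,1.0],[0,0,0],1],
    [[0,0,2.0],[0,0,0],1],
    [[0,0,3.0],[0,0,0],1],
    [[0,0,4.0],[0,0,0],1],
    [[0,0,4.0],[0,0,0],1],
    [[0,0,3.0],[0,0,0],1],
    [[0,0,1.0],[0,0,0],0.5],
    [[0,0,0],[0,0,0],0]
  ]
}}

```text
clock: 13.4
position: [529.0, 184.8, 210.1]
ee_rot: [[-0.988, -0.154, 0.001], [-0.154, 0.988, 0.001], [-0.001, 0.001, -1.0]]
force: [0.7, 0.2, 0.1]
finger_gap: 51.6
gripper_force: 0.0
```

Run:
```python
from h import *
n="top"; p,D=bot.read_camera(n); C=cloud(n,D)
for q in bot.silhouettes("wrist","charger")[:0]: pass
st=bot.state(); c=cam("wrist",st); pw,Dw=bot.read_camera("wrist"); Cw=cloud("wrist",Dw,c)
yaw=np.radians(8.9); Ro=np.array([[np.cos(yaw),-np.sin(yaw)],[np.sin(yaw),np.cos(yaw)]])
X=Cw[Dw>0]; q=np.c_[(X[:,:2]-[718.5,215])@Ro,X[:,2]]
m=(abs(q[:,1])<60)&(q[:,0]>-240)&(q[:,0]<-110)&(q[:,2]>35)&(q[:,2]<80)
print(np.round(st["position"],1),"charger top in org",len(q[m]),np.round(np.percentile(q[m],[2,50,98],axis=0),1))
cv2.imwrite("pics/w4.png",np.hstack([cv2.resize(pw[:,:,::-1],(400,300)),cv2.resize(p[170:260,160:280,::-1],(400,300))]))
```

```text
[528.3 184.5 208.7] charger top in org 4240 [[-220.5  -23.    46.9]
 [-188.9   -1.2   68.1]
 [-143.5   20.2   69.8]]
```

View pics/w4.png

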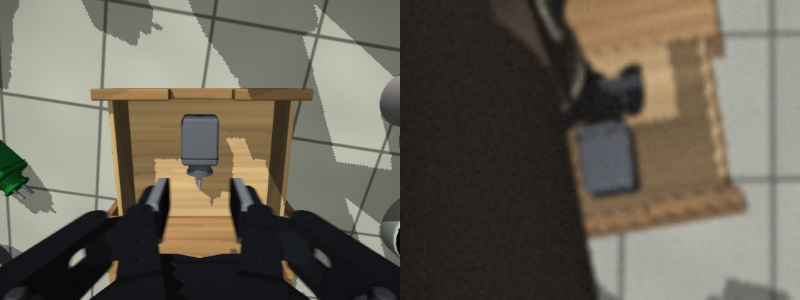

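The charger lies level in the drawer, top at 68 mm: wrist half (200,140), top half (607,158). Moving in front of the panel with the fingers shut.

Emit:
{"api": "drive_tool", "payload": {
  "deltas": [
    [[-2.5,-0.4,0],[0,0,0],0],
    [[-3.9,-0.6,0],[0,0,0],0],
    [[-3.8,-0.6,0],[0,0,0],0],
    [[0,0,-2.0],[0,0,0],0],
    [[0,0,-4.0],[0,0,0],0],
    [[0,0,-5.0],[0,0,0],0],
    [[0,0,-4.0],[0,0,0],0],
    [[0,0,-2.0],[0,0,0],0]
  ]
}}

```text
clock: 14.55
position: [425.1, 167.6, 36.8]
ee_rot: [[-0.988, -0.153, -0.004], [-0.153, 0.988, -0.003], [0.004, -0.002, -1.0]]
force: [0.1, 0.7, -0.0]
finger_gap: -0.2
gripper_force: 0.0
```

Emit:
{"api": "drive_tool", "payload": {
  "deltas": [
    [[0.8,0.12,0],[0,0,0],0],
    [[0.8,0.13,0],[0,0,0],0],
    [[0.6,0.09,0],[0,0,0],0],
    [[0.4,0.06,0],[0,0,0],0],
    [[0.4,0.06,0],[0,0,0],0],
    [[0.5,0.08,0],[0,0,0],0],
    [[0.6,0.09,0],[0,0,0],0],
    [[0.7,0.11,0],[0,0,0],0]
  ]
}}

```text
clock: 15.55
position: [475.3, 176.1, 39.8]
ee_rot: [[-0.988, -0.154, -0.0], [-0.154, 0.988, -0.0], [0.0, -0.0, -1.0]]
force: [-0.8, -0.0, 1.1]
finger_gap: 0.1
gripper_force: 0.0
```

Emit:
{"api": "drive_tool", "payload": {
  "deltas": [
    [[0.7,0.11,0],[0,0,0],0],
    [[0.7,0.11,0],[0,0,0],0],
    [[0.7,0.11,0],[0,0,0],0],
    [[0.7,0.11,0],[0,0,0],0],
    [[0.7,0.11,0],[0,0,0],0],
    [[0.7,0.11,0],[0,0,0],0],
    [[0.7,0.11,0],[0,0,0],0],
    [[0.7,0.11,0],[0,0,0],0]
  ]
}}

```text
clock: 16.55
position: [531.5, 184.9, 39.8]
ee_rot: [[-0.988, -0.154, -0.0], [-0.154, 0.988, -0.0], [0.0, -0.0, -1.0]]
force: [-0.2, -1.2, 0.7]
finger_gap: 0.3
gripper_force: 0.0
```

Emit:
{"api": "drive_tool", "payload": {
  "deltas": [
    [[0.7,0.11,0],[0,0,0],0],
    [[0.7,0.11,0],[0,0,0],0],
    [[0.7,0.11,0],[0,0,0],0],
    [[0.7,0.11,0],[0,0,0],0],
    [[0.7,0.11,0],[0,0,0],0],
    [[0.7,0.11,0],[0,0,0],0],
    [[0.6,0.09,0],[0,0,0],0],
    [[0.4,0.06,0],[0,0,0],0]
  ]
}}

```text
clock: 17.55
position: [583.4, 193.1, 39.8]
ee_rot: [[-0.988, -0.154, 0.0], [-0.154, 0.988, 0.0], [-0.0, 0.0, -1.0]]
force: [-2.2, -0.5, 0.7]
finger_gap: -0.1
gripper_force: 0.0
```

Run:
```python
from h import *
yaw=np.radians(8.9); Ro=np.array([[np.cos(yaw),-np.sin(yaw)],[np.sin(yaw),np.cos(yaw)]])
st=bot.state(); print(np.round(st["position"],1),np.round(st["force"],1),(np.array(st["position"])[:2]-[718.5,215])@Ro)
for n in("scene","wrist"):
    c=cam(n,st); p,D=bot.read_camera(n); X=cloud(n,D,c)[D>0]
    q=np.c_[(X[:,:2]-[718.5,215])@Ro,X[:,2]]
    for s in(-1,1):
        k=(q[:,1]*s>45)&(q[:,1]*s<115)&(q[:,0]>-300)&(q[:,0]<-60)&(q[:,2]>84)&(q[:,2]<98)
        if k.sum()>5: print(n,s,k.sum(),np.round(np.percentile(q[k,0],[1,5,50]),1))
```

```text
[583.4 193.1  39.8] [-2.2 -0.5  0.7] [-136.82636017   -0.71478182]
scene -1 345 [-124.9 -122.5  -89.7]
scene 1 295 [-124.6 -122.   -88.1]
wrist -1 920 [-126.4 -126.  -125.3]
wrist 1 896 [-126.1 -125.7 -125. ]
```

Emit:
{"api": "drive_tool", "payload": {
  "deltas": [
    [[0.2,0.03,0],[0,0,0],0],
    [[0.2,0.03,0],[0,0,0],0],
    [[0.15,0.02,0],[0,0,0],0],
    [[0.15,0.02,0],[0,0,0],0],
    [[0.1,0.02,0],[0,0,0],0],
    [[0,0,0],[0,0,0],0],
    [[0,0,0],[0,0,0],0],
    [[0,0,0],[0,0,0],0]
  ]
}}

```text
clock: 18.65
position: [591.2, 194.2, 39.9]
ee_rot: [[-0.988, -0.154, 0.0], [-0.154, 0.988, 0.0], [-0.0, -0.0, -1.0]]
force: [0.3, -0.1, -0.5]
finger_gap: 0.0
gripper_force: 0.0
```

Not at the stop yet, so I keep going in small steps.

Emit:
{"api": "drive_tool", "payload": {
  "deltas": [
    [[0.1,0.015,0],[0,0,0],0],
    [[0.1,0.015,0],[0,0,0],0],
    [[0.1,0.015,0],[0,0,0],0],
    [[0.1,0.015,0],[0,0,0],0],
    [[0.1,0.015,0],[0,0,0],0],
    [[0,0,0],[0,0,0],0],
    [[0,0,0],[0,0,0],0],
    [[0,0,0],[0,0,0],0]
  ]
}}

```text
clock: 19.65
position: [593.6, 194.2, 38.9]
ee_rot: [[-0.988, -0.153, -0.005], [-0.153, 0.988, -0.001], [0.005, -0.001, -1.0]]
force: [-7.3, -1.0, 1.3]
finger_gap: -0.1
gripper_force: 0.0
```

It has stopped against the end with 7 N. Backing off and checking.

Emit:
{"api": "drive_tool", "payload": {
  "deltas": [
    [[-0.5,-0.08,0],[0,0,0],0],
    [[-2.0,-0.3,0],[0,0,0],0],
    [[-4.0,-0.6,0],[0,0,0],0],
    [[-4.0,-0.6,0],[0,0,0],0],
    [[-2.0,-0.3,3.0],[0,0,0],0],
    [[0,0,5.0],[0,0,0],0],
    [[0,0,6.0],[0,0,0],0],
    [[0,0,4.0],[0,0,0],0]
  ]
}}

```text
clock: 20.65
position: [472.2, 176.5, 223.1]
ee_rot: [[-0.988, -0.154, 0.004], [-0.154, 0.988, 0.002], [-0.004, 0.002, -1.0]]
force: [0.9, 0.2, -0.6]
finger_gap: -0.2
gripper_force: 0.0
```

Run:
```python
from h import *
yaw=np.radians(8.9); Ro=np.array([[np.cos(yaw),-np.sin(yaw)],[np.sin(yaw),np.cos(yaw)]])
st=bot.state(); print(np.round(st["position"],1),np.round(st["force"],1),st["clock"])
for n in("scene","wrist"):
    c=cam(n,st); p,D=bot.read_camera(n); X=cloud(n,D,c)[D>0]
    q=np.c_[(X[:,:2]-[718.5,215])@Ro,X[:,2]]
    for s in(-1,1):
        k=(q[:,1]*s>45)&(q[:,1]*s<115)&(q[:,0]>-300)&(q[:,0]<-60)&(q[:,2]>84)&(q[:,2]<98)
        if k.sum()>5: print(n,s,k.sum(),np.round(np.percentile(q[k,0],[1,5,50]),1))
    cv2.imwrite(f"pics/f_{n}.png",p[:,:,::-1])
a=cv2.imread("pics/f_scene.png")[80:310,100:420]; b=cv2.imread("pics/f_wrist.png")
cv2.imwrite("pics/f.png",np.hstack([cv2.resize(a,(400,288)),cv2.resize(b,(400,288))]))
```

```text
[472.2 176.5 223.1] [ 0.9  0.2 -0.6] 20.65
scene -1 324 [-115.  -112.9  -87. ]
scene 1 269 [-114.9 -112.3  -87.9]
wrist -1 261 [-109.8 -106.7  -99.3]
wrist 1 277 [-107.7 -106.1  -97.4]
```

View pics/f.png

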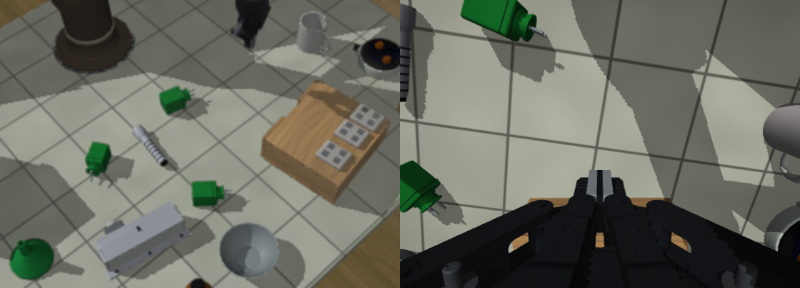

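The scene half shows the drawer flush at (290,155), and torch, mug, funnel and night light unchanged. The panel face is at about -116 mm, where -117 is expected for shut. One last numeric check of the night light and the others, then hand in.

Run:
```python
from h import *
p,D=bot.read_camera("scene"); C=cloud("scene",D).reshape(-1,3); A=np.load("scene0.npy").reshape(-1,3)
for l,x0,x1,y0,y1 in(("nightlight",520,575,-365,-290),("torch",340,500,-160,-80),("funnel",400,530,-560,-440),("mug",400,520,395,500)):
    f=lambda P:np.round(P[(P[:,0]>x0)&(P[:,0]<x1)&(P[:,1]>y0)&(P[:,1]<y1)&(P[:,2]>15)&(P[:,2]<95)].mean(0),1)
    print(l,f(A),f(C))
s=bot.state(); print(s["clock"],np.round(s["qd"],1))
print(bot.close_job())
```

```text
nightlight [ 558.5 -330.3   52.4] [ 557.9 -329.5   51.9]
torch [ 413.9 -113.6   25.8] [ 413.9 -113.5   25.7]
funnel [ 480.7 -507.1   36.3] [ 481.1 -506.9   36.2]
mug [450.6 455.9  55.8] [449.7 456.6  56.1]
20.8 [ 0.3  2.6 -0.5  3.  -0.5 -1.2  0.2]
the job is handed in; nothing more can be done
None
```

The charger is out of its socket and lying in the drawer, and the drawer is pushed shut against its stop; night light, torch, funnel and mug measured unmoved, and I handed the job in at 20.8 s (no verdict came back).

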